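Rehang the slotted turner and fold the empty peg away

TASK

The slotted turner is to hang at the other end of the utensil rack: flip the folded right-hand peg all the way down, take the turner off the left-hand peg and hang it by its ring on the right-hand one, then flip the emptied left-hand peg fully up so that it is flat again and nothing sticks out there. The rack only stands loose on the worktop, so be gentle: do not shove or tip it, do not drop the turner, and leave the things standing on the rack and around it where they are.

Things in the scene. Friction and masses are not known exactly. Their poses are not given: they have to be found in the camera images.
- rack: Light wood utensil rack, 3.2 kg, loose. Origin on the worktop under its rails; x to its back, y to its left, z up. Base board x -80 to 85, y +-210, top z 20 mm; uprights y +-188, to z 420; cross rails 16 thick centred on x 0: foot z 48 to 72, hook rail z 235 to 300, top rail z 375 to 420; open between. Peg hinges at x -26, y +-105, z 272. A push of about 8 N at peg height starts to tip it.
- hook_left (a joint): Angle of the left-hand peg, rad: 0 = folded, rod straight up, flat before the opening between hook rail and top rail; 1.13 = flipped down to its stop, knob towards the robot, rod rising 25 degrees above level. The hinge is stiff (about 0.08 Nm all the way, 1.5 N at the knob) and stays where it is left; both ends are hard stops. Starts down, carrying the turner.
- hook_right (a joint): Right-hand peg (y = -105 mm), same as the left-hand one. Starts folded up, not always fully (0 to 0.25).
- hook_left_knob (a point): centre of the barrel knob (18 x 13 mm) at the end of the left-hand peg; pinched on its flat ends it can be led round the hinge, but a hard pinch makes it turn stiffly between the fingers
- hook_right_knob (a point): centre of the barrel knob (18 x 13 mm) at the end of the right-hand peg
- hook_left_hinge (a point): middle of the left-hand peg's hinge pin (rack y +105 mm); axes as the rack's, pin along y. Peg: steel rod 10 mm thick from the pin to a barrel knob (cross-cylinder along y, 13 mm thick, 18 mm long, flat ends), its centre 52 mm from the pin; a collar 18 mm wide sits on the rod 17 to 21 mm from the pin
- hook_right_hinge (a point): middle of the right-hand peg's hinge pin (rack y -105 mm); axes and peg as at the left
- hook_right_seat (a point): point on the right-hand peg's rod axis 23 mm from the pin, just outside the collar, where a ring hangs; z points along the rod to the knob, y as the rack's y
- turner: Slotted turner, about 140 g, flat, hanging by its ring. Origin: centre of the ring; z from blade up through the ring, x normal to ring and blade, y across. Dark wood handle 20 mm wide (y), 12 thick (x), 23 to 143 mm below the ring centre; neck 12 wide; slotted steel blade 66 wide, 165 to 229 mm below.
- turner_ring (a point): centre of the turner's hanging ring (4.4 mm wire, 30 mm clear opening); axes as the turner's. Hung on a peg that is down, it lies about 9 mm below the rod's axis and 25 mm in front of the hinge pin
- turner_grip (a point): middle of the turner's handle, 83.5 mm below the ring centre
- spice_jar_1: spice jar, clear glass with a dark cap, 41 x 41 x 105 mm, standing on the middle of the rack's base
- shaker: salt shaker, 44 x 44 x 90 mm, standing on the back of the rack's base
- mug: plain mug with a handle, 80 x 110 x 89 mm, at the front of the worktop, a bystander
- pepper: green bell pepper, 68 x 67 x 74 mm, on the worktop to the left, a bystander
- keys: bunch of keys lying on the worktop in front of the rack, 104 x 115 x 8 mm, a bystander
- pencil: pencil lying on the worktop in front of the rack, 7 x 156 x 7 mm, a bystander
Things that resemble listed ones, but are neither listed nor needed, are in the scene too. There is more than one size of the turner; the job needs the middle-sized.

How it is judged (in metres and radians):
On the way, in this order (a step that is already met when the one before it is completed fails the run):
1. the right-hand peg is flipped down to its stop (value of joint hook_right above 1.05 rad), for 0.2 s.
2. the turner hangs by its ring on the right-hand peg, let go (x of turner_ring in the frame of hook_right_seat between -0.02 and 0.005 m and y of turner_ring in the frame of hook_right_seat between -0.014 and 0.014 m and z of turner_ring in the frame of hook_right_seat between -0.016 and 0.026 m and angle between turner's own z axis and vertical below 0.35 rad and contact force between turner and rack above 0.4 N and contact force between the fingers and turner below 0.05 N), for 0.3 s.
3. the emptied left-hand peg is flipped up flat (value of joint hook_left below 0.08 rad), for 0.2 s.
At the end, for the whole second after the job is handed in: Right peg down at its stop (over 1.05 rad), turner hanging still by its ring on that peg's rod near the collar, within 20 degrees of upright, left peg folded up (under 0.08 rad), rack upright and within 20 mm of where it stood (all of step 2 and value of joint hook_right above 1.05 rad and value of joint hook_left below 0.08 rad and linear speed of turner below 0.05 m/s and distance of rack from where it was at the start of the episode below 0.02 m and angle between rack's own z axis and vertical below 0.03 rad); the robot touches nothing.
It fails at once if the rack is shoved more than 20 mm or tipped (distance of rack from where it was at the start of the episode above 0.02 m or angle between rack's own z axis and vertical above 0.08 rad).
It fails at once if the turner is dropped (height (world z) of turner_ring below 0.22 m).
It fails at once if a thing on the rack or on the worktop is knocked over or moved more than 30 mm (distance of any of spice_jar_1, shaker, mug, pepper, keys, pencil from where it was at the start of the episode above 0.03 m or angle between any of spice_jar_1, shaker, mug's own z axis and vertical above 0.3 rad).
It also fails if it takes over 67 s, if anything falls off the work surface, if the arm or the gripper's body presses on something with over 40 N, if the wrist force passes 120 N, or if a joint passes its speed limit or range.

ROBOT

A 6-joint arm with a two-finger parallel gripper is mounted at the origin on a cart in front of the work surface, level with it; the furniture and walls round the work are solid. World frame = base frame: x ahead of the robot, y to its left, z up, the work surface at z = 0. Lengths are in m, angles in degrees, forces in N, time in s.
With the tool pointing down it reaches from about 0.4 to 0.925 m from the base axis. Payload 3.4 kg.
Tool frame: the origin (TCP) lies midway between the tips of the shut fingers; the grasp point (between the pads) lies 19 mm behind it; z points along the fingers, y is the line along which they close (so a half turn about z gives the same grasp; the last joint's range is limited). The gripper opens to 85 mm and grips with 20 to 120 N. Pads are 22 mm wide; open, the fingers measure 114 mm over their backs; the gripper's body (76 mm by 85 mm) begins 54 mm behind the grasp point. The pads swing forward as they close: fully open they stand 13 mm farther back than shut.
Start: joints at [63.684, 17.578, 86.31, -0, 76.112, -4.211], TCP at [0.216, 0.533, 0.231] pointing down, gripper open.
Joint ranges: [-179.03, 179.03], [-60, 130.46], [8.19, 133.38], [-81.62, 261.62], [5.75, 156.47], [-153.77, 153.77]. Speed limits (degrees/s): [147.25, 147.25, 180, 180, 180, 180].

INTERFACE

Orientations are given as a 3x3 rotation matrix whose columns are the frame's x, y, z axes.
In Python, from rig import arm gives the robot as it stands. The module is installed in compiled form; this text tells all that it offers. Calls block until the motion is done:
- arm.reach(position, orientation): joint-space move of the TCP to a pose.
- arm.move_straight(position, frame=None, speed=0.15): straight line of the TCP; frame=None keeps the orientation; speed is the mean speed in m/s.
- arm.move_j(angles): joint-space move.
- arm.grip(opening, newtons=None): finger opening in m; newtons is the grip in N (None keeps the last); returns when the fingers have stopped.
- arm.wait(seconds).
- arm.inverse_kinematics(position, orientation): joint angles nearest the present ones, or None.
- arm.read_state(): the state.
- arm.camera(name): name is "scene" or "top" or "wrist"; returns the picture (480x640x3 uint8, red, green, blue); there is no depth.
- arm.camera_model(name): a dict with "intrinsics" (3x3 intrinsics, pixels), "dist" ([k1, k2, p1, p2, k3] as OpenCV has them; the pictures are not rectified), "camera_from_world" (4x4, takes a point from world to camera coordinates); the wrist camera has in their place "tool_from_camera" (4x4, takes a point from camera to tool coordinates, whose origin is the TCP and whose axes are the flange's). Camera axes: x right, y up, looking along -z (the intrinsics and any distortion apply to the point x, -y, -z); pixel columns grow to the right and rows downward; lengths in m; the calibration is good to about 2 mm. A picture is of the moment at which its call begins: read the wrist's pose just before it. camera_model takes no time and is no camera call.
A pose or a line that the arm cannot do raises arm.Unreachable and nothing moves.
- arm.job_done(): hands the job in; it is judged then, once.
The state is a dict: "t": time; "joints": joint angles; "qd": joint speeds; "tau": joint torques, N m; "ee_pos": TCP position; "tool_rot": TCP orientation; "contact_force": force on the tool from outside, world axes, zero at the start; "moment": the same for the moment, N m; "grip_width": finger opening in m; "grasp_force": force on a finger pad.
Only numpy, scipy, OpenCV 4.12 (cv2) and the standard library are available. Lean on these libraries where they do the work, as an engineer would, in place of code of your own. Each camera call takes 0.05 s, during which the arm holds its last target. There are 200 camera calls.

## Working session

There is one attempt and no reset: what is moved stays moved. The work goes in short steps, each a Python script; the robot and the scene stay as the last script left them, time stands still between calls to the robot, and variables do not carry over. Pictures are saved under pics/ and viewed, at most 13 in all, crops included, and the job is handed in when it is done.

```bash
mkdir -p pics
python3 - <<'E'
from rig import arm
import cv2, numpy as np
for n in ("scene","top"):
    im=arm.camera(n); cv2.imwrite(f"pics/{n}0.png",im[:,:,::-1])
    m=arm.camera_model(n); print(n,np.round(m["intrinsics"],1).tolist(),m["dist"],np.round(m["camera_from_world"],3).tolist())
print(arm.camera_model("wrist")); print(arm.read_state())
E
```

```text
scene [[583.6, 0.0, 324.3], [0.0, 583.6, 248.1], [0.0, 0.0, 1.0]] [0.05682995 0.         0.         0.         0.        ] [[-0.564, -0.826, -0.022, 0.439], [0.359, -0.269, 0.894, -0.32], [-0.744, 0.496, 0.448, -1.589], [0.0, 0.0, 0.0, 1.0]]
top [[482.2, 0.0, 314.4], [0.0, 482.2, 240.0], [0.0, 0.0, 1.0]] [-0.0034916  0.         0.         0.         0.       ] [[0.501, -0.865, 0.016, -0.127], [0.669, 0.399, 0.627, -0.526], [-0.548, -0.303, 0.779, -1.149], [0.0, 0.0, 0.0, 1.0]]
{'intrinsics': array([[382.72523839,   0.        , 313.51058954],
       [  0.        , 382.72523839, 233.93878937],
       [  0.        ,   0.        ,   1.        ]]), 'dist': array([-0.07986107,  0.        ,  0.        ,  0.        ,  0.        ]), 'tool_from_camera': array([[-5.58980989e-04,  9.55246319e-01,  2.95811017e-01,
         7.60162308e-02],
       [ 9.99999842e-01,  5.17640298e-04,  2.18067984e-04,
        -4.99393501e-04],
       [ 5.51849359e-05,  2.95811092e-01, -9.55246458e-01,
        -1.42678366e-01],
       [ 0.00000000e+00,  0.00000000e+00,  0.00000000e+00,
         1.00000000e+00]])}
{'t': 0.1, 'joints': array([ 6.36815602e+01,  1.76184016e+01,  8.63776200e+01, -4.05054776e-04,
        7.61107374e+01, -4.21048665e+00]), 'qd': array([ 0.0213625 ,  0.08187227, -0.23007209,  0.02305338, -0.00608563,
       -0.01779054]), 'tau': array([-6.60964142e-04, -4.58530605e+01, -2.52605653e+01, -1.79705630e-04,
        5.56412429e-03,  5.48438649e-06]), 'ee_pos': array([0.21613747, 0.5321434 , 0.23046088]), 'tool_rot': array([[-9.26476987e-01,  3.76350529e-01, -8.19957887e-04],
       [ 3.76351400e-01,  9.26475485e-01, -1.67319451e-03],
       [ 1.29963243e-04, -1.85876850e-03, -9.99998264e-01]]), 'contact_force': array([-0.36335811,  0.21949143,  0.5120427 ]), 'moment': array([-0.02249285,  0.02722082, -0.01098859]), 'grasp_force': 0.0, 'grip_width': 0.08548255140729953}
```

View pics/scene0.png

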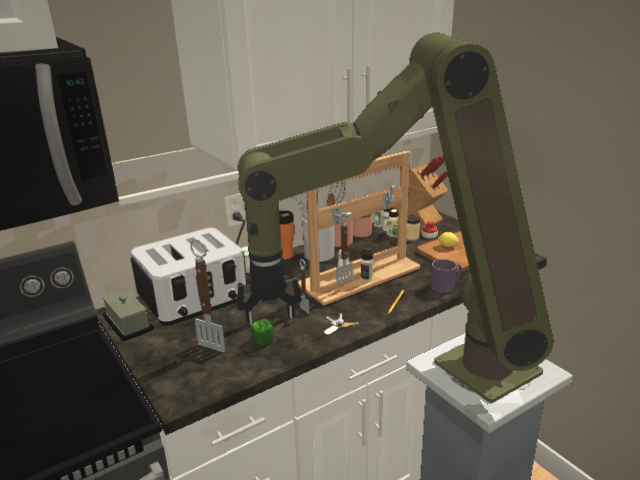

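View pics/top0.png

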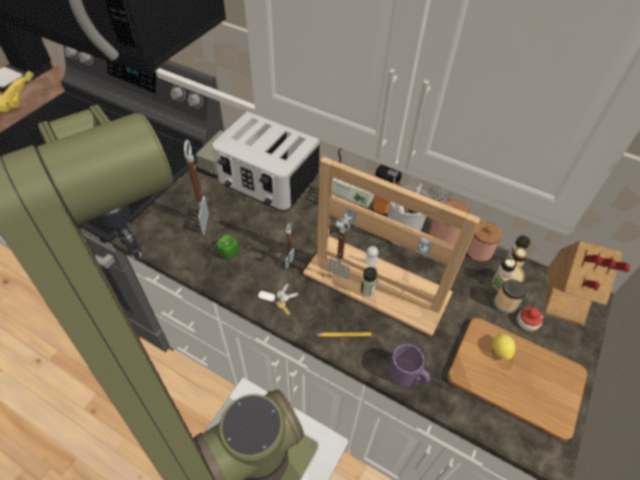

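Three turners are visible. In the top image the large one is at (197,190) and the small one at (290,245), each on its own stand. The third, at (341,245), hangs on the rack's left peg and is the middle-sized one the job needs. I'll confirm that in an enlarged crop and pick rack points there.

Run:
```python
import cv2, numpy as np
t=cv2.imread("pics/top0.png")[150:340,295:495]; s=cv2.imread("pics/scene0.png")[140:310,290:425]
a=cv2.resize(t,None,fx=4,fy=3.15) if 0 else cv2.resize(t,None,fx=4,fy=4,interpolation=cv2.INTER_CUBIC)[:600]
cv2.imwrite("pics/topc.png",cv2.resize(t,None,fx=3.15,fy=3.15,interpolation=cv2.INTER_CUBIC))
cv2.imwrite("pics/scenec.png",cv2.resize(s,None,fx=3.5,fy=3.5,interpolation=cv2.INTER_CUBIC))
```

```text
(no output)
```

View pics/topc.png

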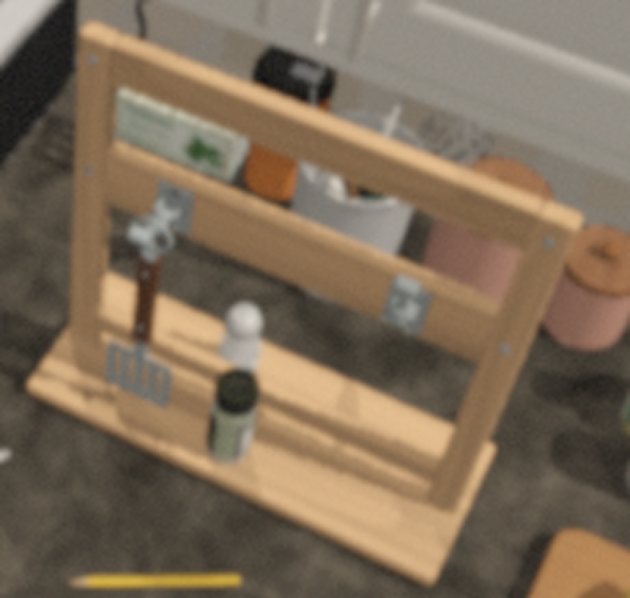

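View pics/scenec.png

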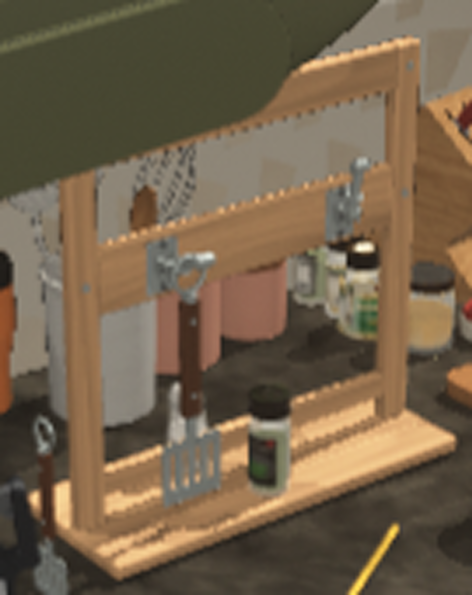

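The crops confirm it: the middle-sized turner hangs on the left peg, ring at about (345,224) in the top image and (345,217) in the scene image. The right peg is folded up, knob at about (393,187) in the scene image. Next I fit the rack pose from the base corners and hinges.

```bash
cat > h.py <<'E'
from rig import arm
import cv2, numpy as np
from scipy.optimize import least_squares
from scipy.spatial.transform import Rotation as R
F=np.diag([1.,-1,-1])
def proj(P,m,T=None):
    T=m["camera_from_world"] if T is None else T
    A=F@T[:3,:3]; t=F@T[:3,3]
    return cv2.projectPoints(np.atleast_2d(np.asarray(P,float)),cv2.Rodrigues(A)[0],t,m["intrinsics"],m["dist"])[0][:,0]
def wristT():
    s=arm.read_state(); W=np.eye(4); W[:3,:3]=s["tool_rot"]; W[:3,3]=s["ee_pos"]
    return np.linalg.inv(W@arm.camera_model("wrist")["tool_from_camera"])
def rackw(p,P): # rack pose p=(x,y,yaw)
    return np.atleast_2d(P)@R.from_euler("z",p[2]).as_matrix().T+[p[0],p[1],0]
E
python3 - <<'E'
from h import *
tp=lambda x,y:(295+x/3.15,150+y/3.15); sc=lambda x,y:(290+x/3.5,140+y/3.5)
obs=[("top",(-80,-210,20),tp(433,573)),("top",(-80,210,20),tp(28,380)),("top",(85,-210,20),tp(494,448)),
("top",(-26,105,272),tp(165,213)),("top",(-26,-105,272),tp(403,306)),
("scene",(-80,210,20),sc(121,568)),("scene",(-80,-210,20),sc(456,438)),
("scene",(-26,105,272),sc(172,265)),("scene",(-26,-105,272),sc(347,208))]
ms={n:arm.camera_model(n) for n in("top","scene")}
f=lambda p:np.concatenate([proj(rackw(p,np.array(P)/1000),ms[n])[0]-o for n,P,o in obs])
r=least_squares(f,[.7,0,0],loss="soft_l1"); p=r.x; print(p,np.degrees(p[2]));print(np.round(f(p).reshape(-1,2),1))
for P in [(-26,105,272),(-26,-105,272)]:print(rackw(p,np.array(P)/1000))
np.save("rack.npy",p)
def tri(a,b):
    g=lambda X:np.concatenate([proj(X,ms["top"])[0]-a,proj(X,ms["scene"])[0]-b])
    r=least_squares(g,[.65,.1,.25]);return r.x,np.abs(r.fun).max()
print("rknob",tri(tp(408,283),sc(361,165)),"ring",tri(tp(148,236),sc(194,272)),"lknob",tri(tp(140,235),sc(206,262)))
for q in [0,.25]:
    print(q,[ (n,proj(rackw(p,[-.026-.052*np.sin(q),-.105,.272+.052*np.cos(q)]),ms[n])) for n in ms])
E
```

```text
[ 0.59321344 -0.02010914  0.00755457] 0.43284513613141085
[[ 0.5  1.8]
 [-0.7  0.8]
 [ 1.  -1.7]
 [ 0.3  0.8]
 [-0.9  3.2]
 [-2.2 -1.3]
 [-0.6 -1.6]
 [-1.  -0.5]
 [-0.1  0.5]]
[[0.56642095 0.08469145 0.272     ]]
[[ 0.5680074  -0.12530256  0.272     ]]
rknob (array([ 0.55557857, -0.12618635,  0.3239483 ]), np.float64(0.9930072540751098)) ring (array([0.53229758, 0.0837714 , 0.27737322]), np.float64(0.7973968848066022)) lknob (array([0.51611229, 0.08357874, 0.29359259]), np.float64(1.1572601738725155))
0 [('top', array([[426.12465424, 237.24155965]])), ('scene', array([[389.50104452, 185.20686788]]))]
0.25 [('top', array([[424.03840454, 241.23037957]])), ('scene', array([[392.04464134, 186.75453952]]))]
```

```bash
cat >> h.py <<'E'
def ori(a,yaw=0.): # a deg below horizontal; tool x up, y = -world y
    a=np.radians(a); z=np.array([np.cos(a),0,-np.sin(a)]); x=np.array([np.sin(a),0,np.cos(a)])
    return R.from_euler("z",yaw).as_matrix()@np.c_[x,np.cross(z,x),z]
E
python3 - <<'E'
from h import *
for n,P,a in [("view",(.36,-.02,.36),30),("view2",(.38,-.125,.33),10),("rk up",(.56,-.125,.33),45),("rk up",(.56,-.125,.33),20),("rk dn",(.535,-.125,.295),0),("rk dn",(.535,-.125,.295),15),("grip",(.56,.085,.19),0),("gripout",(.40,.085,.3),0),("gripR",(.56,-.125,.19),0),("lk",(.535,.085,.295),0),("lk",(.56,.085,.33),45)]:
    q=arm.inverse_kinematics(P,ori(a)); print(n,a,None if q is None else np.round(q,0))
E
```

```text
view 30 None
view2 10 None
rk up 45 [-30.  -3. 113.  38.  35.  35.]
rk up 20 None
rk dn 0 None
rk dn 15 None
grip 0 None
gripout 0 None
gripR 0 None
lk 0 None
lk 45 [  8.  -4. 114. -13.  26. 108.]
```

Run:
```python
from h import *
def ok(P,O): return arm.inverse_kinematics(P,O) is not None
for n,P in [("grip",(.56,.085,.19)),("gripR",(.56,-.125,.19)),("out",(.44,.085,.30)),("outR",(.44,-.125,.30)),("lkdn",(.535,.085,.295)),("rkdn",(.535,-.125,.295)),("lkup",(.57,.085,.33)),("rkup",(.57,-.125,.33)),("view",(.4,-.02,.35))]:
    for roll in (0,180,90,-90):
        print(n,roll,{yw:[a for a in range(-40,95,10) if ok(P,ori(a,np.radians(yw))@R.from_euler("z",roll,degrees=True).as_matrix())] for yw in (-30,0,30)})
```

```text
grip 0 {-30: [-40, -30, -20, -10, 10, 20, 40, 70, 80, 90], 0: [40, 50, 60, 70, 80, 90], 30: [-40, 40, 50, 60, 70, 80, 90]}
grip 180 {-30: [-40, -30, -20, -10, 10, 20, 40, 50, 60, 70, 80, 90], 0: [40, 50, 60, 70, 80, 90], 30: [-40, 40, 60, 70, 80, 90]}
grip 90 {-30: [-40, -30, -20, -10, 10, 20, 40, 50, 60, 70, 80, 90], 0: [40, 50], 30: [-40, 40, 50, 60, 70, 80]}
grip -90 {-30: [-40, 40, 50, 60, 70, 80, 90], 0: [50, 60, 70, 80, 90], 30: [-40, 40, 50, 60, 70, 80, 90]}
gripR 0 {-30: [40, 60, 70, 80, 90], 0: [-40, 40, 50, 60, 70, 80, 90], 30: [-40, -30, -20, -10, 0, 10, 20, 30, 40, 50, 60, 70, 80, 90]}
gripR 180 {-30: [40, 50, 60, 70, 80, 90], 0: [-40, 40, 60, 70, 80, 90], 30: [-40, -30, -20, -10, 0, 10, 20, 30, 40, 80, 90]}
gripR 90 {-30: [40, 50, 60], 0: [-40, 40, 50, 60, 70], 30: [-40, -30, -20, -10, 0, 10, 20, 30, 40, 50, 60, 70, 80, 90]}
gripR -90 {-30: [40, 50, 60, 70, 80, 90], 0: [-40, 40, 50, 60, 70, 80, 90], 30: [30, 40, 50, 60, 70, 80, 90]}
out 0 {-30: [30, 70, 80, 90], 0: [40, 50, 60, 70, 80, 90], 30: [40, 50, 60, 70, 80, 90]}
out 180 {-30: [30, 40, 50, 60, 70, 80, 90], 0: [40,
[... 2259 characters left out ...]
20, 50, 60, 70, 80, 90], 30: [-40, -30, -20, -10, 0, 10, 20, 70, 80, 90]}
rkup 90 {-30: [20, 40, 50], 0: [20, 30, 40, 50, 60], 30: [-40, -30, -20, -10, 0, 10, 20, 30, 40, 50, 60, 70, 80, 90]}
rkup -90 {-30: [20, 40, 50, 60, 70, 80, 90], 0: [20, 30, 40, 50, 60, 70, 80, 90], 30: [10, 20, 30, 40, 50, 60, 70, 80, 90]}
view 0 {-30: [50, 60, 70, 80, 90], 0: [40, 50, 60, 70, 80, 90], 30: [30, 40, 50, 60, 70, 80, 90]}
view 180 {-30: [30, 40, 50, 60, 70, 80, 90], 0: [40, 50, 60, 70, 80, 90], 30: [30, 70, 80, 90]}
view 90 {-30: [30, 40, 50, 60, 70], 0: [40, 50], 30: [30, 40, 50, 60, 70, 80, 90]}
view -90 {-30: [30, 40, 50, 60, 70, 80, 90], 0: [40, 50, 60, 70, 80, 90], 30: [30, 40, 50, 60, 70, 80, 90]}
```

Run:
```python
from h import *
for roll in (0,180):
  Rr=R.from_euler("z",roll,degrees=True).as_matrix()
  for a in (40,45,52):
    for n,P in [("view",(.42,-.02,.40)),("rkup",(.575,-.125,.316)),("rkdn",(.528,-.125,.287)),("outR",(.42,-.125,.30)),("gripR",(.555,-.125,.177)),("gripL",(.555,.085,.177)),("outL",(.42,.085,.30)),("lkdn",(.528,.085,.287)),("lkup",(.575,.085,.316))]:
      q=arm.inverse_kinematics(P,ori(a)@Rr); print(roll,a,n,None if q is None else np.round(q,0))
```

```text
0 40 view [-26. -25. 119.  30.  43.  50.]
0 40 rkup [-31.  -1. 117.  54.  29.  18.]
0 40 rkdn [-36.  -2. 124.  64.  30.   4.]
0 40 outR [-56. -13. 129.  59.  48.  -2.]
0 40 gripR [-33.  13. 132. 112.  27. -47.]
0 40 gripL None
0 40 outL [ 17. -16. 131. -39.  20. 138.]
0 40 lkdn [ 10.  -4. 125. -41.  12. 137.]
0 40 lkup [  8.  -2. 119. -25.  15. 120.]
0 45 view [-23. -24. 115.  22.  48.  59.]
0 45 rkup [-29.  -1. 113.  39.  33.  34.]
0 45 rkdn [-33.  -3. 120.  48.  32.  22.]
0 45 outR [-51. -13. 125.  48.  47.  12.]
0 45 gripR [-31.  11. 128.  90.  21. -23.]
0 45 gripL [   8.   10.  129.  232.    7. -136.]
0 45 outL [ 15. -16. 127. -23.  27. 122.]
0 45 lkdn [  9.  -4. 121. -20.  19. 115.]
0 45 lkup [  8.  -2. 114. -14.  23. 108.]
0 52 view [-19. -21. 110.  14.  55.  67.]
0 52 rkup [-26.   0. 107.  25.  40.  49.]
0 52 rkdn [-30.  -2. 114.  30.  38.  41.]
0 52 outR [-44. -12. 120.  35.  48.  28.]
0 52 gripR [-28.  10. 122.  52.  21.  17.]
0 52 gripL [  7.   9. 123. -25.  11. 120.]
0 52 outL [ 12. -14. 121. -13.  36. 110.]
0 52 lkdn [  8.  -3. 115. -10.  30. 105.]
0 52 lkup [  7.  -1. 10
[... 338 characters left out ...]
.  115.   22.   48. -121.]
180 45 rkup [ -29.   -1.  113.   39.   33. -146.]
180 45 rkdn None
180 45 outR None
180 45 gripR None
180 45 gripL [  8.  10. 129. 232.   7.  44.]
180 45 outL [ 15. -16. 127. -23.  27. -58.]
180 45 lkdn [  9.  -4. 121. -20.  19. -65.]
180 45 lkup [  8.  -2. 114. -14.  23. -72.]
180 52 view [ -19.  -21.  110.   14.   55. -113.]
180 52 rkup [ -26.    0.  107.   25.   40. -131.]
180 52 rkdn [ -30.   -2.  114.   30.   38. -139.]
180 52 outR [ -44.  -12.  120.   35.   48. -152.]
180 52 gripR None
180 52 gripL [  7.   9. 123. -25.  11. -60.]
180 52 outL [ 12. -14. 121. -13.  36. -70.]
180 52 lkdn [  8.  -3. 115. -10.  30. -75.]
180 52 lkup [  7.  -1. 108.  -8.  35. -78.]
```

Run:
```python
from h import *
Rr=R.from_euler("z",180,degrees=True).as_matrix()
for a in (45,50,55):
  for yw in (0,-15,-25):
    out=[]
    for n,P in [("gripL",(.551,.085,.159)),("outL",(.42,.085,.25)),("mid",(.42,-.02,.3)),("outR",(.42,-.125,.25)),("inR",(.5,-.125,.19)),("gripR",(.551,-.125,.159))]:
      q=arm.inverse_kinematics(P,ori(a,np.radians(yw))@Rr); out.append((n,None if q is None else np.round(q).astype(int).tolist()))
    print(a,yw,out)
```

```text
45 0 [('gripL', [8, 13, 131, 214, 11, 62]), ('outL', [15, -11, 133, -38, 17, -43]), ('mid', [-23, -18, 128, 32, 31, -134]), ('outR', None), ('inR', None), ('gripR', [-31, 13, 130, 100, 22, 146])]
45 -15 [('gripL', None), ('outL', [32, -6, 129, -58, 37, -1]), ('mid', [2, -16, 127, -26, 28, -54]), ('outR', [-33, -11, 133, 42, 19, -143]), ('inR', None), ('gripR', [-19, 13, 131, 163, 9, 104])]
45 -25 [('gripL', [25, 17, 124, -79, 34, 27]), ('outL', [38, -2, 126, -58, 48, 11]), ('mid', [15, -13, 125, -45, 39, -22]), ('outR', [-18, -10, 133, -22, 14, -63]), ('inR', [-12, 6, 133, 255, 9, 24]), ('gripR', [-10, 13, 130, 235, 13, 47])]
50 0 [('gripL', None), ('outL', [13, -11, 129, -21, 24, -61]), ('mid', [-20, -17, 124, 21, 37, -123]), ('outR', None), ('inR', None), ('gripR', None)]
50 -15 [('gripL', [18, 13, 124, -70, 22, 5]), ('outL', [28, -6, 126, -45, 38, -16]), ('mid', [0, -16, 123, -17, 34, -64]), ('outR', [-31, -11, 129, 24, 25, -124]), ('inR', [-22, 4, 129, 31, 9, -126]), ('gripR', None)]
50 -25 [('gripL', [23, 15, 121, -64, 32, 11]), ('outL', [34, -3, 123, -48, 48, -2]), ('mid', [11, -13, 122, -34, 42, -35]), ('outR', [-19, -10, 129, -11, 22, -75]), ('inR', [-13, 4, 128, -43, 11, -38]), ('gripR', [-11, 12, 126, -70, 9, -9])]
55 0 [('gripL', [7, 10, 123, -19, 13, -66]), ('outL', [11, -10, 125, -13, 31, -70]), ('mid', [-17, -15, 120, 15, 42, -115]), ('outR', [-41, -8, 124, 34, 42, -153]), ('inR', None), ('gripR', None)]
55 -15 [('gripL', [16, 12, 120, -47, 24, -20]), ('outL', [24, -7, 123, -34, 40, -30]), ('mid', [-2, -14, 120, -11, 41, -71]), ('outR', [-29, -10, 125, 15, 32, -114]), ('inR', [-21, 4, 125, 12, 17, -107]), ('gripR', [-18, 11, 122, 9, 12, -102])]
55 -25 [('gripL', [20, 14, 117, -49, 32, -6]), ('outL', [29, -4, 120, -39, 48, -13]), ('mid', [7, -12, 118, -25, 46, -45]), ('outR', [-19, -9, 125, -6, 30, -80]), ('inR', [-14, 4, 124, -20, 18, -63]), ('gripR', [-12, 11, 122, -30, 15, -51])]
```

```bash
cat >> h.py <<'E'
RR=R.from_euler("z",180,degrees=True).as_matrix()
def snap(name):
    T=wristT(); im=arm.camera("wrist"); cv2.imwrite(f"pics/{name}.png",im[:,:,::-1]); np.save(f"pics/{name}.npy",T); return T
def st(tag=""):
    s=arm.read_state(); print(tag,"t%.1f"%s["t"],"p",np.round(s["ee_pos"],4),"F",np.round(s["contact_force"],1),"w%.4f g%.1f"%(s["grip_width"],s["grasp_force"]),flush=True); return s
E
python3 - <<'E'
from h import *
p=arm.read_state()["ee_pos"]
arm.move_straight(p+[0,0,.12],speed=.3)
arm.reach((.42,-.02,.40),ori(52)@RR)
arm.wait(.2); snap("w1"); st()
E
```

```text
t3.0 p [ 0.4202 -0.0197  0.4   ] F [ 0.2 -0.1  1.1] w0.0852 g0.0
```

View pics/w1.png

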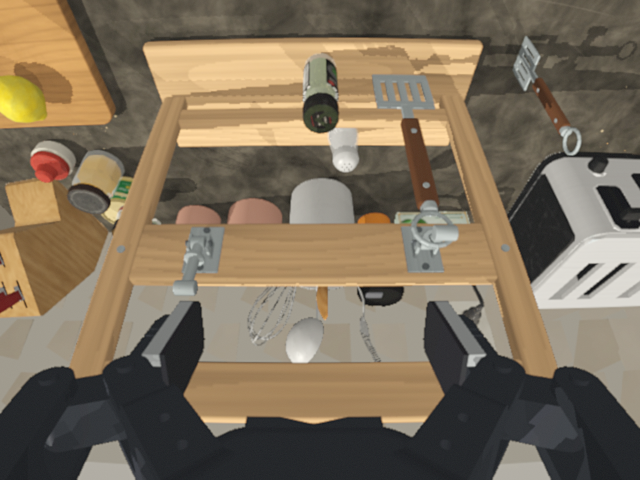

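The wrist view is upside down, with the camera below the tool. The right knob is at about (185,288), the left knob at about (443,232) with the ring at (432,232), and the hinge plates are at (206,249) and (423,248). I'll enlarge both pegs.

Run:
```python
import cv2, numpy as np
i=cv2.imread("pics/w1.png"); f=lambda x,y:cv2.resize(i[y:y+90,x:x+80],None,fx=5,fy=5,interpolation=cv2.INTER_CUBIC)
cv2.imwrite("pics/w1c.png",np.hstack([f(160,212),f(390,200)]))
```

```text
(no output)
```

View pics/w1c.png

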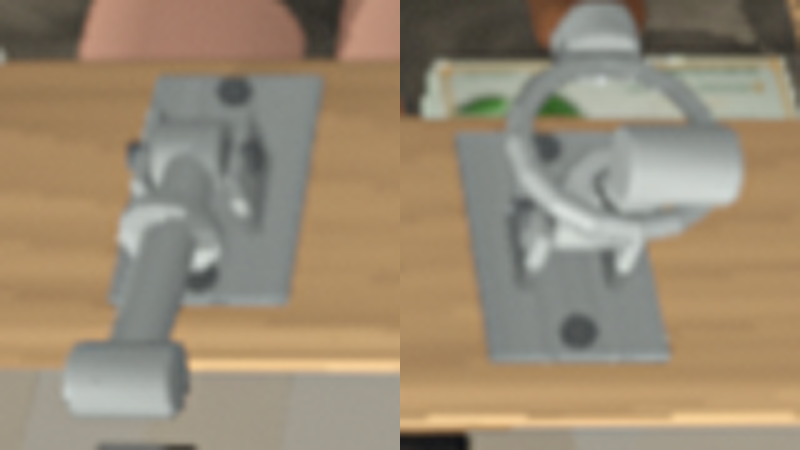

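Run:
```python
from h import *
T=np.load("pics/w1.npy"); m=arm.camera_model("wrist")
kn=lambda q,s:np.array([-.026-.052*np.sin(q),s*.105,.272+.052*np.cos(q)])
p0=np.load("rack.npy")
def f(v):
    p,q=v[:3],v[3]; pr=lambda P:proj(rackw(p,P),m,T)[0]
    return np.r_[pr(kn(q,-1))-(185.4,287.8), pr(kn(1.13,1))-(445,233.6),
     .5*(pr([-.026,-.105,.272])-(198,242)), .5*(pr([-.026,.105,.272])-(429,241)),
     pr([-.008,-.105,.300])[1]-285, pr([-.008,.105,.3])[1]-284, pr([-.008,-.13,.235])[1]-224.4, pr([-.008,.12,.235])[1]-224]
r=least_squares(f,[*p0,.15],loss="soft_l1"); v=r.x
print(v,np.round(f(v),1)); np.save("rackq.npy",v)
p=v[:3]
print("base corners",np.round(proj(rackw(p,[[-.08,-.21,.02],[-.08,.21,.02],[-.08,-.21,0]]),m,T)))
rg=rackw(p,[-.051,.105,.2747])[0]; print("ring pred",rg,proj(rg,m,T))
print("lh",rackw(p,[-.026,.105,.272]),"rh",rackw(p,[-.026,-.105,.272]),"rk",rackw(p,kn(v[3],-1)),"lk",rackw(p,kn(1.13,1)))
def ray(uv,z): # point at height z
    return least_squares(lambda X:proj([X[0],X[1],z],m,T)[0]-uv,[.55,0]).x
print("jar top",ray((321,112),.125))
```

```text
[ 0.59402521 -0.02033377  0.00834427  0.23411222] [ 1.1 -0.3 -0.9  0.9  1.1  1.3 -1.6  1.4 -4.5 -4.4 -0.2 -0.9]
base corners [[142.  50.]
 [484.  47.]
 [147.  41.]]
ring pred [0.54215085 0.08423702 0.2747    ] [[432.9882618  230.50288852]]
lh [[0.56714998 0.08444562 0.272     ]] rh [[ 0.56890225 -0.12554707  0.272     ]] rk [[ 0.55683974 -0.12564772  0.32258147]] lk [[0.52012218 0.0840532  0.29418631]]
jar top [ 0.53280349 -0.01180243]
```

```bash
cat >> h.py <<'E'
RK=np.load("rackq.npy"); P=RK[:3]; YAW=P[2]
kn=lambda q,s:rackw(P,np.array([-.026-.052*np.sin(q),s*.105,.272+.052*np.cos(q)]))[0]
E
python3 - <<'E'
from h import *
O=ori(52,YAW)@RR; z=O[:,2]
k=kn(RK[3],-1)+.011*z
arm.grip(.045,20)
arm.reach(k-.08*z,O); st("pre")
arm.move_straight(k,speed=.1); st("at")
arm.grip(0,20); s=st("pinched")
if .014<s["grip_width"]<.023:
    for q in np.linspace(RK[3],1.17,6)[1:]:
        arm.move_straight(kn(q,-1)+.011*z,speed=.06); st("q%.2f"%q)
E
```

```text
pre t4.1 p [ 0.5143 -0.1265  0.376 ] F [-0.8  0.1  0.5] w0.0452 g0.0
at t5.1 p [ 0.5637 -0.1254  0.3146] F [-0.5 -0.6 -0.8] w0.0450 g0.0
pinched t5.4 p [ 0.5637 -0.1258  0.3148] F [-3.7  0.3  3.4] w0.0175 g23.1
q0.42 t5.7 p [ 0.5548 -0.1259  0.3119] F [-0.8  0.7  5.2] w0.0172 g23.2
q0.61 t6.0 p [ 0.5463 -0.1259  0.3072] F [-2.3  1.9  6.2] w0.0175 g23.5
q0.80 t6.3 p [ 0.5387 -0.126   0.301 ] F [-4.5  0.9  8.3] w0.0173 g24.1
q0.98 t6.7 p [ 0.5323 -0.126   0.2931] F [-5.2  0.6  8.7] w0.0170 g25.0
q1.17 t7.0 p [ 0.5272 -0.126   0.2838] F [-4.3  0.1  6.6] w0.0173 g25.7
```

```bash
cat >> h.py <<'E'
def press(d,maxn,lim,step=.0015):
    "step along unit d until force along -d rises by lim"
    d=np.array(d,float); f0=arm.read_state()["contact_force"]; p=arm.read_state()["ee_pos"]
    for i in range(maxn):
        p=p+d*step; arm.move_straight(p,speed=.04); f=-(arm.read_state()["contact_force"]-f0)@d
        if f>lim: break
    return f,i
E
python3 - <<'E'
from h import *
O=ori(52,YAW)@RR; z=O[:,2]
arm.grip(.045); p=arm.read_state()["ee_pos"]; st("rel")
arm.move_straight(p-.06*z,speed=.15)
arm.grip(0,20)
k=kn(1.13,-1); arm.move_straight(k+[0,0,.03],speed=.15); arm.wait(.2); st("above")
arm.move_straight(k+[0,0,.012],speed=.08); arm.wait(.1)
print(press([0,0,-1],14,4)); st("press")
arm.move_straight(k+[-.06,0,.06],speed=.2)
arm.reach((.42,-.02,.38),ori(52,YAW)@RR); arm.wait(.2)
T=snap("w2"); m=arm.camera_model("wrist"); st("view")
for q in (.9,1.0,1.06,1.13): print(q,proj(kn(q,-1),m,T))
print("L",proj(kn(1.13,1),m,T))
i=cv2.imread("pics/w2.png"); u,v=proj(kn(1.13,-1),m,T)[0].astype(int); u2,v2=proj(kn(1.13,1),m,T)[0].astype(int)
g=lambda u,v:cv2.resize(i[v-45:v+45,u-40:u+40],None,fx=5,fy=5,interpolation=cv2.INTER_CUBIC)
print(u-40,v-45,u2-40,v2-45); cv2.imwrite("pics/w2c.png",np.hstack([g(u,v),g(u2,v2)]))
E
```

```text
rel t7.3 p [ 0.5275 -0.1258  0.283 ] F [ 0.7 -0.7 -0. ] w0.0451 g0.0
above t9.0 p [ 0.5212 -0.1258  0.3241] F [ 0.5  0.2 -0.6] w0.0002 g0.0
(np.float64(6.46909608389336), 1)
press t9.9 p [ 0.5212 -0.126   0.3034] F [-8.  -0.6  6.2] w-0.0003 g4.9
view t11.3 p [ 0.4205 -0.0209  0.3792] F [-0.5 -0.6 -0.3] w-0.0000 g0.0
0.9 [[175.69551881 273.26506764]]
1.0 [[175.62032075 266.490459  ]]
1.06 [[175.69513146 262.40608056]]
1.13 [[175.89532078 257.65891895]]
L [[449.95772487 257.30784244]]
135 212 409 212
```

View pics/w2c.png

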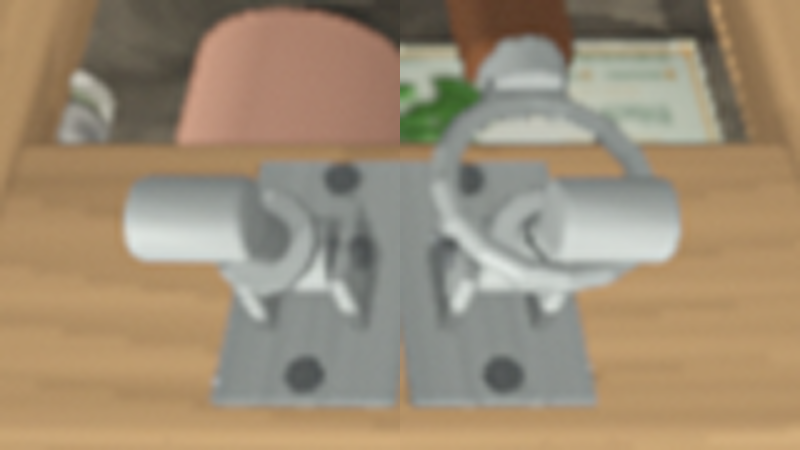

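The right knob is at (173,256) and the left at (452,256), mirror images of each other, so the right peg is at its stop. Next I grip the turner by its handle.

Run:
```python
from h import *
O=ori(55,YAW)@RR; z=O[:,2]
ring=rackw(P,[-.053,.105,.2747])[0]; g=ring-[0,0,.12]; t=g+.014*z
arm.grip(.05,20)
arm.reach(t-.13*z,O); st("pre")
arm.move_straight(t,speed=.12); st("at")
arm.grip(0,50); s=st("gripped")
if .015<s["grip_width"]<.025:
    a=R.from_euler("z",YAW).as_matrix()@[-np.cos(np.radians(25)),0,np.sin(np.radians(25))]
    arm.move_straight(t+[0,0,.0095],speed=.04); st("up")
    p=t+[0,0,.0095]
    for d in (.015,.03,.05): arm.move_straight(p+d*a,speed=.08); st("out")
    p=p+.05*a; arm.move_straight(p+[-.02,0,.01],speed=.1); arm.wait(.2); st("clear"); snap("w3")
```

```text
pre t12.5 p [0.4738 0.0839 0.2499] F [ 0.1 -0.4  0.7] w0.0499 g0.0
at t13.8 p [0.5483 0.0839 0.1438] F [-0.7 -0.8 -0.4] w0.0503 g0.0
gripped t14.1 p [0.5485 0.0844 0.1438] F [ 0.5  0.4 -0.6] w0.0191 g49.8
up t14.5 p [0.548  0.0843 0.1527] F [-0.4 -0.3 -1.7] w0.0191 g49.8
out t14.9 p [0.5336 0.0842 0.1591] F [ 0.3 -0.2 -1.6] w0.0193 g49.8
out t15.2 p [0.5205 0.0841 0.1657] F [ 0.4  0.1 -1.4] w0.0192 g49.8
out t15.6 p [0.5026 0.084  0.1742] F [ 0.2 -0.5 -0.1] w0.0193 g49.8
clear t16.2 p [0.4835 0.084  0.1839] F [ 0.4 -0.1 -1.3] w0.0192 g49.8
```

```bash
cat >> h.py <<'E'
Rz=lambda a:R.from_euler("z",a).as_matrix()
_ring=rackw(P,[-.053,.105,.2747])[0]; _t=_ring-[0,0,.12]+.014*(ori(55,YAW)@RR)[:,2]
OFF=Rz(-YAW)@(_ring-_t)   # TCP->ring at yaw 0
YH=np.radians(-15)+YAW; OH=ori(55,YH)@RR
RH=rackw(P,[-.026-.0025,-.105,.272])[0]
axs=lambda s:RH+s*(Rz(YAW)@[-np.cos(np.radians(25)),0,np.sin(np.radians(25))])
tcp=lambda ring:np.asarray(ring)-Rz(YH)@OFF
E
python3 - <<'E'
from h import *
O=ori(55,YAW)@RR; p=arm.read_state()["ee_pos"]
print("pred", arm.inverse_kinematics(tcp(axs(.085)),OH), arm.inverse_kinematics(tcp(axs(.03)),OH))
arm.move_straight(p+[-.04,0,.07],speed=.2)
c=tcp(axs(.085)+[-.04,0,.05]); print(c)
arm.move_straight(c+[0,.11,.01],OH,speed=.2)
arm.move_straight(c,OH,speed=.2)
arm.move_straight(tcp(axs(.085)),OH,speed=.15); arm.wait(.2); T=snap("w4"); st("pre")
m=arm.camera_model("wrist")
print("ring",proj(axs(.085),m,T),"knob",proj(kn(1.13,-1),m,T),"knob(adj)",proj(axs(.052),m,T))
E
```

```text
pred [ -22.49356209    4.87274788  126.15352554   17.97941847   14.93358574
 -113.95329556] [ -19.26248264   11.12339894  123.21838297   14.27402839   11.08452124
 -107.90450141]
[ 0.45714238 -0.12822427  0.22645442]
pre t19.1 p [ 0.4971 -0.1283  0.1774] F [-0.4  0.4 -1.7] w0.0193 g49.8
ring [[315.17447052 740.98164699]] knob [[341.15470234 661.40799363]] knob(adj) [[339.46697136 662.95984619]]
```

View pics/w4.png

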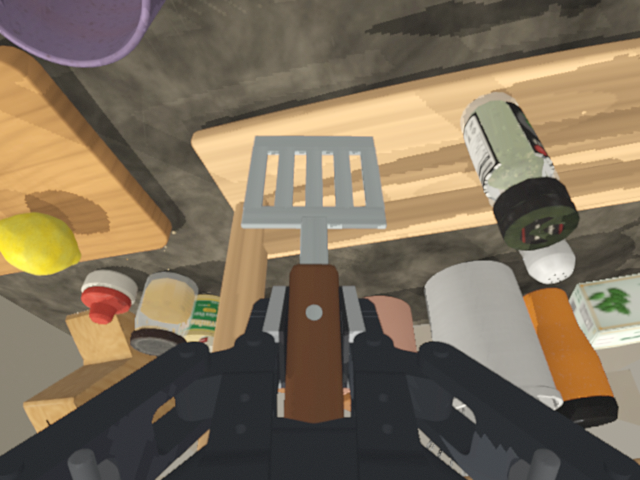

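The turner is held straight: handle end at (314,266), blade from v=222 down to v=137. I'll check the ring offset against those pixels and look from outside at the ring and peg.

Run:
```python
from h import *
T=np.load("pics/w4.npy"); m=arm.camera_model("wrist"); r=arm.read_state()["ee_pos"]+Rz(YH)@OFF
print("handle end,blade top,bottom",np.round(proj([r-[0,0,d] for d in(.143,.165,.229)],m,T),1).tolist())
out=[]
for n in("top","scene"):
    im=arm.camera(n)[:,:,::-1]; mm=arm.camera_model(n); u,v=proj(r,mm)[0]; print(n,"ring",u,v,"knob",proj(kn(1.13,-1),mm))
    a,b=int(u)-30,int(v)-30; print("crop",a,b)
    out.append(cv2.resize(np.ascontiguousarray(im[b:b+80,a:a+65]),None,fx=6,fy=6,interpolation=cv2.INTER_CUBIC))
cv2.imwrite("pics/chk.png",np.hstack(out))
```

```text
handle end,blade top,bottom [[314.5, 272.6], [314.4, 231.2], [314.3, 140.9]]
top ring 412.7855917491661 263.660604407134 knob [[416.82958422 257.80883798]]
crop 382 233
scene ring 405.46148045919597 196.39990282696178 knob [[398.53509139 197.70828186]]
crop 375 166
```

View pics/chk.png

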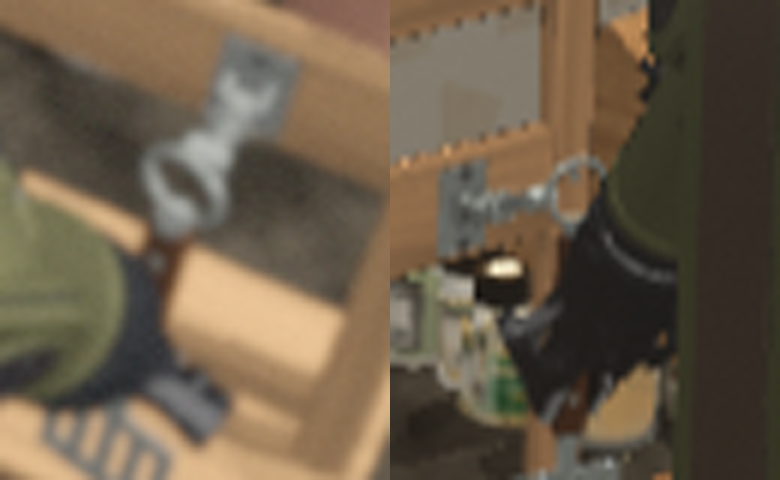

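Relative to the knob the ring is where predicted in y and about 2 mm low. I raise it by 2 mm and insert in small steps with a force guard.

Run:
```python
from h import *
up=np.array([0,0,.002]); f0=st("start")["contact_force"]; ok=True
for s in (.078,.071,.064,.057,.05,.043,.036,.031):
    arm.move_straight(tcp(axs(s)+up),OH,speed=.06); st_=arm.read_state(); d=st_["contact_force"]-f0
    print(s,np.round(d,1))
    if np.linalg.norm(d)>5: ok=False; print("STOP"); break
if ok:
    base=tcp(axs(.031)+up)
    for dz in np.arange(.003,.016,.0015):
        arm.move_straight(base-[0,0,dz],OH,speed=.03); arm.wait(.05); F=arm.read_state()["contact_force"]; print("dz%.4f"%dz,np.round(F-f0,1))
        if (F-f0)[2]>1.6: break
st("end")
```

```text
start t19.2 p [ 0.4971 -0.1284  0.1772] F [ 0.4  1.5 -0.9] w0.0191 g49.8
0.078 [-0.2 -0.6  0.3]
0.071 [-0.5 -1.5 -0.2]
0.064 [-0.8 -2.  -0.8]
0.057 [ 0.2 -1.4 -0. ]
0.05 [-0.6 -0.8 -1.1]
0.043 [-0.4 -1.4  0.4]
0.036 [-1.6 -2.2  0. ]
0.031 [ 0.3 -2.6  0.3]
dz0.0030 [-0.2 -1.7  0.3]
dz0.0045 [-0.4 -0.9  0.3]
dz0.0060 [ 0.4 -1.9 -0.2]
dz0.0075 [-0.7 -1.7  0.3]
dz0.0090 [-0.1 -2.2 -0.3]
dz0.0105 [-0.1 -1.3  1.2]
dz0.0120 [ 3.1 -3.2  2.9]
end t23.4 p [ 0.5472 -0.1283  0.1444] F [ 3.5 -1.7  1.9] w0.0194 g49.7
```

Run:
```python
from h import *
arm.grip(.03); arm.wait(.2); arm.grip(.055); arm.wait(.3); s=st("rel"); p=s["ee_pos"]
arm.move_straight(p-.13*OH[:,2],speed=.12); st("back")
arm.reach((.42,-.02,.38),ori(52,YAW)@RR); arm.wait(.5); T=snap("w5"); m=arm.camera_model("wrist"); st("view")
r=rackw(P,[-.053,-.105,.2747])[0]
print("ring R pred",proj(r,m,T),"blade bot",proj(r-[0,0,.229],m,T),"lknob",proj(kn(1.13,1),m,T),"rknob",proj(kn(1.13,-1),m,T))
```

```text
rel t24.6 p [ 0.5461 -0.1278  0.1436] F [-0.  -0.2 -0.1] w0.0548 g0.0
back t25.8 p [ 0.4738 -0.1091  0.2496] F [ 0.2 -0.7  0.4] w0.0548 g0.0
view t27.0 p [ 0.4201 -0.0201  0.3797] F [ 0.8  0.7 -0.4] w0.0552 g0.0
ring R pred [[186.94887432 249.86029425]] blade bot [[224.48139508  87.6879219 ]] lknob [[448.66655322 257.13446148]] rknob [[175.200368   257.25150456]]
```

View pics/w5.png

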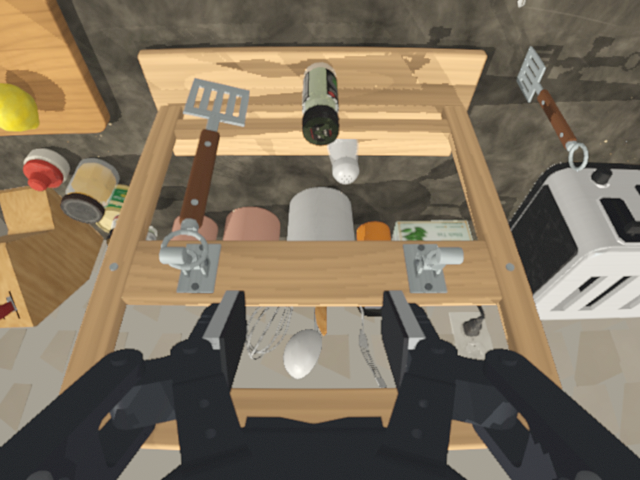

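The turner hangs by its ring on the right peg, ring at (187,251) as predicted, and the left peg is empty with its knob at (452,257). Now I flip the left peg up.

Run:
```python
from h import *
O=ori(52,YAW)@RR; z=O[:,2]; adj=np.array([-.002,0,0])
k=lambda q:kn(q,1)+adj+.011*z
arm.grip(.045,20)
arm.reach(k(1.13)-.08*z,O); arm.move_straight(k(1.13),speed=.1); st("at")
arm.grip(0,20); s=st("pinch")
if .014<s["grip_width"]<.023:
    for q in (.94,.75,.56,.37,.18,0.02):
        arm.move_straight(k(q),speed=.06); st("q%.2f"%q)
    arm.grip(.045); arm.wait(.1); p=arm.read_state()["ee_pos"]; arm.move_straight(p-.06*z,speed=.12)
    arm.grip(0,20); kk=kn(0,1)
    arm.move_straight(kk+[-.045,0,.005],speed=.15); arm.move_straight(kk+[-.022,0,0.003],speed=.1); arm.wait(.2); st("before press")
    print(press(Rz(YAW)@[1,0,0],20,4)); st("press"); print("knob front should be x",kk[0]-.0065)
    p=arm.read_state()["ee_pos"]; arm.move_straight(p-[.08,0,-.03],speed=.15); arm.wait(.2)
    arm.reach((.42,-.02,.38),O); arm.wait(.4); T=snap("w6"); st("view")
    m=arm.camera_model("wrist"); i=cv2.imread("pics/w6.png"); print([(q,proj(kn(q,1)+adj,m,T)[0].round(1)) for q in (0,.08,.15,.25)])
    cv2.imwrite("pics/w6c.png",cv2.resize(i[60:360,120:520],None,fx=2,fy=2,interpolation=cv2.INTER_CUBIC))
```

```text
at t28.9 p [0.525  0.0837 0.286 ] F [-0.5 -0.1  0.5] w0.0449 g0.0
pinch t29.3 p [0.5249 0.0841 0.2863] F [-3.7 -2.4  3.9] w0.0175 g23.3
q0.94 t29.6 p [0.5292 0.084  0.2936] F [-4.9 -0.3  0.5] w0.0170 g23.2
q0.75 t29.9 p [0.5355 0.0841 0.3006] F [-5.1 -0.7 -0.6] w0.0172 g23.3
q0.56 t30.2 p [0.5437 0.0842 0.307 ] F [-4.1 -1.3  0.7] w0.0173 g23.5
q0.37 t30.5 p [0.5533 0.0842 0.3121] F [-2.2 -1.9  1.1] w0.0173 g23.2
q0.18 t30.9 p [0.5633 0.0843 0.3153] F [-2.1 -2.6  1.9] w0.0170 g22.9
q0.02 t31.1 p [0.5718 0.0844 0.3165] F [-1.6 -3.   4.6] w0.0171 g22.9
before press t33.8 p [0.5448 0.0844 0.3269] F [-0.2 -0.4 -0.2] w-0.0001 g0.0
(np.float64(4.523181525506245), 9)
press t36.2 p [0.5601 0.0846 0.3281] F [-4.7 -0.6  8.4] w0.0001 g4.6
knob front should be x 0.5606499764644638
view t38.3 p [ 0.4202 -0.0194  0.3798] F [-0.   0.2  1. ] w-0.0001 g0.0
[(0, array([438.3, 316.5])), (0.08, array([439.7, 314.3])), (0.15, array([440.8, 312.1])), (0.25, array([442.4, 308.3]))]
```

View pics/w6c.png

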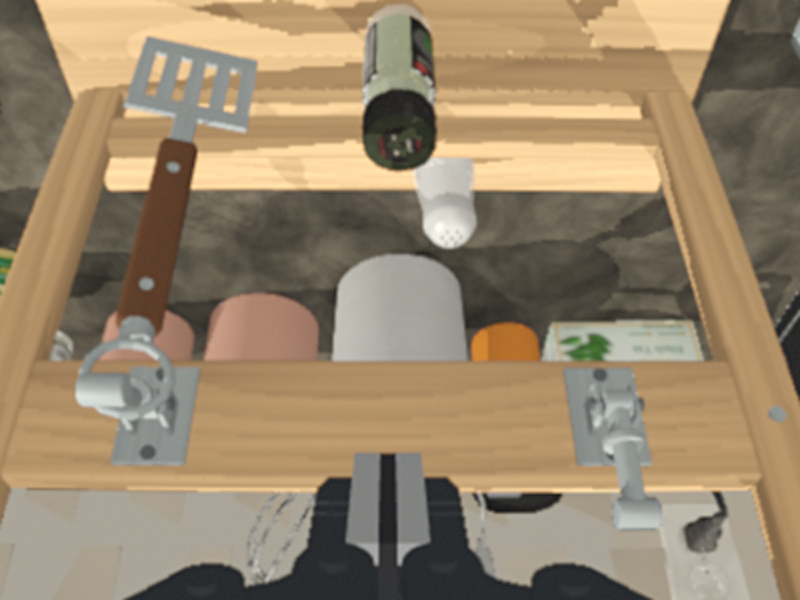

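The left knob is at (438,316), which is where a fully folded peg would be (0 rad). The turner hangs on the right peg, the jar and shaker are in place, and the rack hasn't moved. Handing in.

```bash
python3 -c "
from rig import arm
print(arm.job_done())"
```

```text
the job is handed in; nothing more can be done
None
```

I handed the job in at about 38 s of the 67 s allowed: the turner hangs by its ring on the right-hand peg, which is down, and the left-hand peg is folded flat; the last wrist picture showed the rack, jar and shaker still in place, but no verdict came back.

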